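Put the scale's test weights away

TASK

The bench scale has been checked and its four steel test weights were left in a stack. Take them off one at a time from the top down and set each one straight into its own round case, the case whose socket fits it (smallest weight in the smallest case, largest in the largest), upright and fully home in the socket. Do not let a weight topple, and leave the cases, the caliper and the bottles where they are.

Things in the scene. Friction and masses are not known exactly. Their poses are not given: they have to be found in the camera images.
- weight_500: largest test weight (500 g): plain solid stainless-steel cylinder, 56 mm diameter, 26 mm high, standing upright; bottom of the stack, standing on the worktop at the start. Origin at the centre of its underside, z along its axis, up. It can be gripped across any diameter.
- weight_200: second largest test weight (200 g): plain solid stainless-steel cylinder, 40 mm diameter, 20 mm high, standing upright; second from the bottom at the start. Origin at the centre of its underside, z along its axis, up. It can be gripped across any diameter.
- weight_100: second smallest test weight (100 g): plain solid stainless-steel cylinder, 30 mm diameter, 18 mm high, standing upright; third from the bottom at the start. Origin at the centre of its underside, z along its axis, up. It can be gripped across any diameter.
- weight_50: smallest test weight (50 g): plain solid stainless-steel cylinder, 21 mm diameter, 18 mm high, standing upright; top of the stack at the start. Origin at the centre of its underside, z along its axis, up. It can be gripped across any diameter.
- case_500: largest case, for the 56 mm weight: low round black plastic base, open on top, 92 mm across, 20 mm high, loose on the worktop. Round socket in its middle: 64 mm diameter, 7 mm deep, its grey floor 13 mm above the underside, mouth flared to 70 mm. Origin: centre of the underside, z up. (The closed black lids lying aside in a row are not needed.)
- case_200: second largest case, for the 40 mm weight: low round black plastic base, open on top, 74 mm across, 20 mm high, loose on the worktop. Round socket in its middle: 48 mm diameter, 7 mm deep, its grey floor 13 mm above the underside, mouth flared to 54 mm. Origin: centre of the underside, z up. (The closed black lids lying aside in a row are not needed.)
- case_100: second smallest case, for the 30 mm weight: low round black plastic base, open on top, 60 mm across, 20 mm high, loose on the worktop. Round socket in its middle: 38 mm diameter, 7 mm deep, its grey floor 13 mm above the underside, mouth flared to 44 mm. Origin: centre of the underside, z up. (The closed black lids lying aside in a row are not needed.)
- case_50: smallest case, for the 21 mm weight: low round black plastic base, open on top, 46 mm across, 20 mm high, loose on the worktop. Round socket in its middle: 29 mm diameter, 7 mm deep, its grey floor 13 mm above the underside, mouth flared to 35 mm. Origin: centre of the underside, z up. (The closed black lids lying aside in a row are not needed.)
- caliper: bystander: digital caliper lying flat, 190 x 57 x 12 mm, loose. Origin at the middle of its underside.
- bottle: bystander: capped amber bottle with a gold cap, standing by the row of lids to the right, 66 mm diameter, 108 mm high, loose, standing. Origin at the centre of its underside, z up.

How it is judged:
On the way, in this order (a step that is already met when the one before it is completed fails the run):
1. the smallest weight, from the top of the stack, stands in the smallest case (horizontal distance between weight_50 and case_50 below 0.008 m and z of weight_50 in the frame of case_50 below 0.016 m and angle between each of weight_50, case_50's own z axis and vertical below 0.08 rad and contact force between the fingers and weight_50 below 0.2 N), for 0.2 s.
2. then the 30 mm weight stands in its case (horizontal distance between weight_100 and case_100 below 0.008 m and z of weight_100 in the frame of case_100 below 0.016 m and angle between each of weight_100, case_100's own z axis and vertical below 0.08 rad and contact force between the fingers and weight_100 below 0.2 N), for 0.2 s.
3. then the 40 mm weight stands in its case (horizontal distance between weight_200 and case_200 below 0.008 m and z of weight_200 in the frame of case_200 below 0.016 m and angle between each of weight_200, case_200's own z axis and vertical below 0.08 rad and contact force between the fingers and weight_200 below 0.2 N), for 0.2 s.
4. last the largest weight stands in the largest case (horizontal distance between weight_500 and case_500 below 0.008 m and z of weight_500 in the frame of case_500 below 0.016 m and angle between each of weight_500, case_500's own z axis and vertical below 0.08 rad and contact force between the fingers and weight_500 below 0.2 N), for 0.2 s.
At the end, for the whole second after the job is handed in: Each of the four weights stands in the socket of its own case: on the socket's floor (underside less than 16 mm above the case's underside), within 8 mm of the case's axis, tilted less than 0.08 rad, at rest; all four cases stand level on the worktop (horizontal distance between weight_500 and case_500 below 0.008 m and z of weight_500 in the frame of case_500 below 0.016 m and angle between each of weight_500, case_500, weight_200, case_200, weight_100, case_100, weight_50, case_50's own z axis and vertical below 0.08 rad and linear speed of each of weight_500, weight_200, weight_100, weight_50 below 0.02 m/s and height (world z) of each of case_500, case_200, case_100, case_50 below 0.005 m and horizontal distance between weight_200 and case_200 below 0.008 m and z of weight_200 in the frame of case_200 below 0.016 m and horizontal distance between weight_100 and case_100 below 0.008 m and z of weight_100 in the frame of case_100 below 0.016 m and horizontal distance between weight_50 and case_50 below 0.008 m and z of weight_50 in the frame of case_50 below 0.016 m); the robot touches nothing.
It fails at once if a weight topples (angle between any of weight_500, weight_200, weight_100, weight_50's own z axis and vertical above 0.7 rad).
It fails at once if the caliper is moved by more than 30 mm (distance of caliper from where it was at the start of the episode above 0.03 m).
It fails at once if the bottle is moved by more than 30 mm or tipped over (distance of bottle from where it was at the start of the episode above 0.03 m or angle between bottle's own z axis and vertical above 0.5 rad).
It fails at once if a case is pushed more than 60 mm from its place (distance of any of case_500, case_200, case_100, case_50 from where it was at the start of the episode above 0.06 m).
It also fails if it takes over 96 s, if anything falls off the work surface, if the arm or the gripper's body presses on something with over 40 N, if the wrist force passes 120 N, or if a joint passes its speed limit or range.

ROBOT

A 7-joint arm with a two-finger parallel gripper is mounted at the origin on a cart in front of the work surface, level with it; the furniture and walls round the work are solid. World frame = base frame: x ahead of the robot, y to its left, z up, the work surface at z = 0. Lengths are in m, angles in rad, forces in N, time in s.
With the tool pointing down it reaches from about 0.4 to 0.85 m from the base axis. Payload 10.4 kg.
Tool frame: the origin (TCP) lies on the centre line of the jaws, within the pads' length; the fingertips stand 17 mm ahead of it and the grasp point (between the pads) lies 2 mm behind it; z points along the fingers, y is the line along which they close (so a half turn about z gives the same grasp; the last joint's range is limited). The gripper opens to 87 mm and grips with 3 to 60 N. Pads are 19 mm wide; open, the fingers measure 117 mm over their backs; the gripper's body (75 mm by 190 mm) begins 51 mm behind the grasp point.
Start: joints at [1.218, 0.332, -0.065, 1.46, 0.022, 1.35, -0.088], TCP at [0.202, -0.591, 0.24] pointing down, gripper open.
Joint ranges: [-2.6, 2.6], [-0.5, 2.12], [-1.47, 1.34], [0.16, 2.42], [-1.27, 4.41], [0.06, 2.06], [-2.6, 2.6]. Speed limits (rad/s): [2.22, 2.22, 2.79, 2.79, 3.14, 3.14, 3.14].

INTERFACE

Orientations are given as a unit quaternion [x, y, z, w].
In Python, from station import ctrl, viewer, workorder gives the robot as it stands. The module is installed in compiled form; this text tells all that it offers.
- The arm moves only by the shell command python3 -m inch 'ROWS' [OPENING] [FORCE]. ROWS is text: rows parted by semicolons, each of 6 numbers parted by spaces: the shift along the tool's x, y, z in mm, then the turn, a rotation vector about the tool's x, y, z in rad. A call has 1 to 20 rows; each row is the pose to reach, as a shift and turn from the pose commanded when the call began, along the tool's axes at that moment; what a row does not reach only later rows make up. A row lasts 1/12 s, in which the tool goes at most 41.7 mm and 7.16 degrees, less where a joint would pass 70% of its speed; a pose out of reach is approached as far as the arm can. A call with a gripper value outside its range is refused whole. OPENING is the opening, from -1 (shut) to 1 (fully open), set as the call begins (- or left out, the last holds). The fingers move at their own pace and stop on an object; FORCE is the grip in N (left out, the last holds). Time passes only in rows, so rows that repeat a pose let the fingers close. It gives the time, the measured TCP pose, the force, the opening and the grip force at its end, in the units of the state.
- ctrl.state(): the state, without advancing time (a new reading comes with each control period).
- viewer.get_image(name): name is "scene" or "top"; returns the picture (480x640x3 uint8, red, green, blue); there is no depth.
- viewer.camera_model(name): a dict with "fx", "fy", "cx", "cy" (pixels), "eye" and "attitude" of the camera in the world. Camera axes: x right, y down, z forward; pixel columns grow to the right and rows downward; lengths in m; the calibration is good to about 2 mm. A picture is of the moment at which its call begins. camera_model takes no time and is no camera call.
- workorder.hand_in(): hands the job in; it is judged then, once.
The state is a dict: "clock": time; "joint_pos": joint angles; "qvel": joint speeds; "tau": joint torques, N m; "tcp_pos": TCP position; "tcp_rot": TCP orientation; "ft_force": force on the tool from outside, world axes, zero at the start; "torque": the same for the moment, N m; "gripper_width": opening from 0.0 (shut) to 1.0 (fully open); "grip_force": force on a finger pad.
Only numpy, scipy, OpenCV 4.12 (cv2) and the standard library are available. Lean on these libraries where they do the work, as an engineer would, in place of code of your own. Each camera call takes 0.05 s, during which the arm holds its last target. There are 200 camera calls.

## Working session

There is one attempt and no reset: what is moved stays moved. The work goes in short steps, Python scripts to look and compute and a shell command to move; the robot and the scene stay as the last step left them, time stands still between calls to the robot, and variables do not carry over. Pictures are saved under pics/ and viewed, at most 14 in all, crops included, and the job is handed in when it is done.

```bash
mkdir -p pics
python3 - <<'E'
from station import ctrl, viewer
import cv2
for n in("scene","top"):
    cv2.imwrite(f"pics/{n}0.png",viewer.get_image(n)[:,:,::-1]); print(viewer.camera_model(n))
print(ctrl.state())
E
```

```text
{'fx': 450.2804417586286, 'fy': 450.2804417586286, 'cx': 322.85567792610783, 'cy': 240.3362882955246, 'eye': array([ 0.27312643, -0.58480678,  0.70959548]), 'attitude': array([ 0.90405429, -0.20107417,  0.076675  , -0.36929117])}
{'fx': 442.0135580344591, 'fy': 442.0135580344591, 'cx': 324.924694498876, 'cy': 232.1226489805642, 'eye': array([ 3.44176900e-01, -9.82575869e-04,  1.01760089e+00]), 'attitude': array([ 0.73108248, -0.67298499,  0.07612106, -0.08255426])}
{'clock': 0.1, 'joint_pos': array([ 1.21837985,  0.3328102 , -0.06471422,  1.46084584,  0.0216234 ,
        1.3498996 , -0.08848519]), 'qvel': array([ 0.00031929, -0.00119034,  0.00073964, -0.00286307,  0.00073647,
       -0.00043062, -0.00020178]), 'tau': array([ 4.07109010e-04, -6.24547720e+01,  2.39493133e-02, -3.90721178e+01,
       -6.15652604e-02,  3.64597072e-02,  8.72473788e-05]), 'tcp_pos': array([ 0.20231324, -0.59101103,  0.23883806]), 'tcp_rot': array([ 9.86428927e-01,  1.64187611e-01, -1.40760631e-04, -6.17463892e-04]), 'ft_force': array([ 0.47597799, -0.52758196,  0.36213023]), 'torque': array([0.01518014, 0.02899781, 0.06463772]), 'grip_force': 0.0, 'gripper_width': 1.0015521520801502}
```

View pics/top0.png

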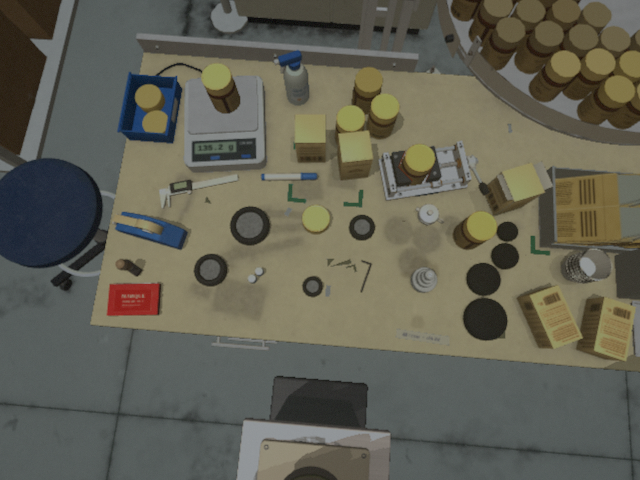

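View pics/scene0.png

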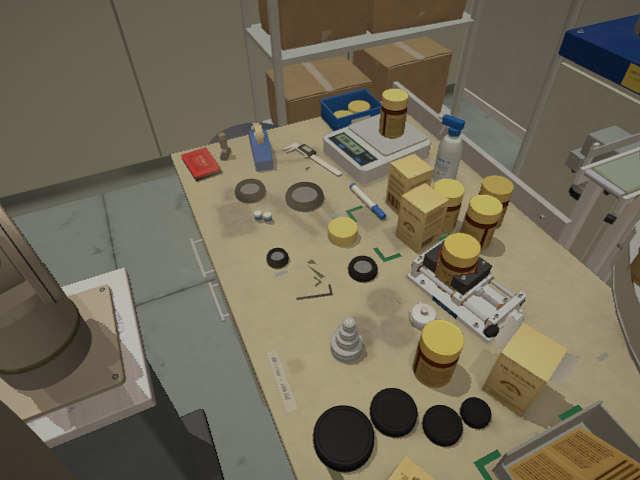

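The top view shows the cases at about (250,225), (211,270), (362,227) and (312,287), the stack at (424,279) and the bottle at (476,230). Next I'll take enlarged crops to measure from.

```bash
cat > h.py <<'E'
import numpy as np, cv2
from scipy.spatial.transform import Rotation as R
from station import ctrl, viewer
def cam(n):
    m=viewer.camera_model(n); return m, R.from_quat(m["attitude"]).as_matrix(), np.array(m["eye"])
def pix2w(n,u,v,z):
    m,r,e=cam(n); d=r@np.array([(u-m["cx"])/m["fx"],(v-m["cy"])/m["fy"],1]); return (e+d*(z-e[2])/d[2])[:2]
def proj(n,p):
    m,r,e=cam(n); q=(np.atleast_2d(p)-e)@r; return np.c_[q[:,0]/q[:,2]*m["fx"]+m["cx"],q[:,1]/q[:,2]*m["fy"]+m["cy"]]
def circ(x,y,z,rad):
    t=np.linspace(0,2*np.pi,73); return np.c_[x+rad*np.cos(t),y+rad*np.sin(t),0*t+z]
def blobs(n,img,guess,z,lo,hi,win=40):
    "centroid of the grey-level blob around guess -> world"
    g=cv2.cvtColor(img,cv2.COLOR_RGB2GRAY); m=cv2.inRange(g,lo,hi); k,l,s,c=cv2.connectedComponentsWithStats(m)
    i=l[int(guess[1]),int(guess[0])]; return c[i],s[i],pix2w(n,*c[i],z)
def crop(img,u,v,w,h,k,name,curves=()):
    b=img[v:v+h,u:u+w,::-1].copy(); b=cv2.resize(b,None,fx=k,fy=k,interpolation=cv2.INTER_CUBIC)
    for c in curves: cv2.polylines(b,[np.int32(((c-[u,v])+.5)*k)],False,(0,0,255),1)
    cv2.imwrite(f"pics/{name}.png",b)
E
python3 - <<'E'
from h import *
t=cv2.imread("pics/top0.png")[:,:,::-1]; s=cv2.imread("pics/scene0.png")[:,:,::-1]
a=t[200:300,185:385]; b=t[200:320,395:515]; c=s[300:390,290:410]
k=lambda q,w,h:cv2.resize(q,(w,h),interpolation=cv2.INTER_CUBIC)
o=np.vstack([k(a,600,300),np.hstack([k(b,300,300),k(c,300,300)])]); cv2.imwrite("pics/c1.png",o[:,:,::-1])
g=cv2.cvtColor(t,cv2.COLOR_RGB2GRAY)
for u,v in((250,225),(211,270),(362,227),(312,287)): print(g[v,u-32:u+33:2],pix2w("top",u,v,.013))
E
```

```text
[129 129 130 131 129 130  67  43  36  79 101  92  94  92  91  89  93  94
  97  97  92  88  77  42  44  38  74 109 112 109 113 114 114] [0.57594999 0.19397401]
[130 132 131 130 129 129 130 106  43  42  44  86  93  93  92  92  87  92
  90  93  76  45  44  37  73 111 119 118 123 124 127 126 129] [0.46332331 0.27009905]
[128 130 131 129 129 130 130 130 130 103  42  43  77  92  96  93  90  93
  92  91  45  40  45 130 130 127 123 116 111 108 107 105 105] [ 0.59280434 -0.06753733]
[131 131 131 134 131 132 129 132 133 132 132  95  43  74  93  93  91  88
  93  69  45  67 126 119 109 122 128 130 131 129 130 132 129] [0.44377982 0.03648714]
```

View pics/c1.png

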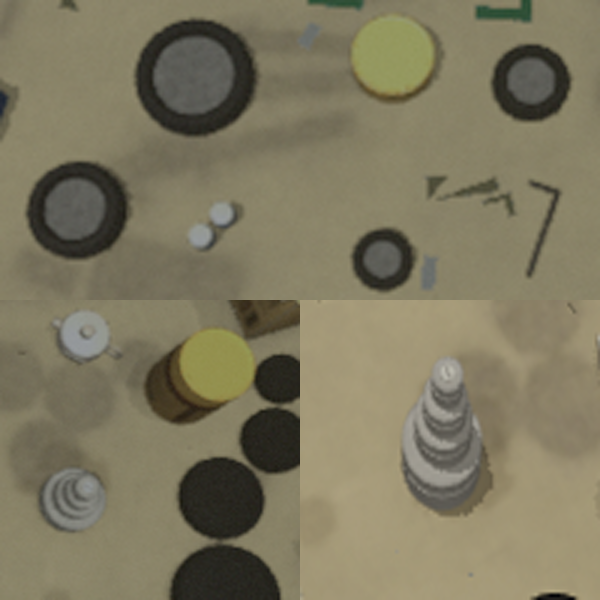

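The cases show clear grey floors inside black rims. The stack's top disc is at about (430,274) in top and (349,322) in scene.

Run:
```python
from h import *
T=cv2.imread("pics/top0.png")[:,:,::-1]; S=cv2.imread("pics/scene0.png")[:,:,::-1]
C={500:(250,225,305,195),200:(211,270,250,188),100:(362,227,362,268),50:(312,287,277,257)}
RR={500:.046,200:.037,100:.03,50:.023}
for k,(u,v,a,b) in C.items():
    for n,I,p in(("top",T,(u,v)),("scene",S,(a,b))):
        c,s,w=blobs(n,I,p,.013,62,135); print(k,n,c.round(1),s[2:],w.round(4))
        g=cv2.GaussianBlur(cv2.cvtColor(I,cv2.COLOR_RGB2GRAY),(0,0),.7)
        m=cv2.inRange(g,0,62); 
        _,l=cv2.connectedComponents(m)
        L=l[max(0,int(p[1])-30):int(p[1])+30,int(p[0])-35:int(p[0])+35]; j=np.bincount(L[L>0]).argmax()
        h=cv2.convexHull(np.argwhere(l==j)[:,::-1].astype(np.int32)); (x,y),ax,_=cv2.fitEllipse(h); print("   rim",round(x,1),round(y,1),ax,pix2w(n,x,y,.015).round(4))
print("w50",pix2w("top",430.2,274.4,.082),pix2w("scene",348.8,321.6,.082)); print("w500",pix2w("top",424.2,279.6,.026))
x,y=(pix2w("top",430.2,274.4,.082)+pix2w("scene",348.8,321.6,.082))/2
zs=[(0,.028),(.026,.028),(.046,.02),(.064,.015),(.082,.0105)]
out=[]
for n,I,(u,v) in(("top",T,(395,250)),("scene",S,(315,300))):
    crop(I,u,v,60,70,6,"o_"+n,[proj(n,circ(x,y,z,r)) for z,r in zs]); out.append(cv2.imread(f"pics/o_{n}.png"))
cv2.imwrite("pics/o1.png",np.hstack(out))
print("bottle top",pix2w("top",480,225,.108),"knob",pix2w("top",428,214,.02))
```

```text
500 top [249.2 224.7] [ 27  26 559] [0.5765 0.196 ]
   rim 249.9 225.4 (37.53404235839844, 39.10354232788086) [0.5745 0.1938]
500 scene [276.7 209.6] [ 144   71 3929] [0.4978 0.1715]
   rim 309.7 194.8 (22.195981979370117, 26.871204376220703) [0.5875 0.1853]
200 top [209.5 269.2] [ 20  21 335] [0.4648 0.2737]
   rim 210.6 269.6 (30.75572967529297, 32.87083053588867) [0.4638 0.2706]
200 scene [276.7 209.6] [ 144   71 3929] [0.4978 0.1715]
   rim 241.7 198.2 (3.6232526302337646, 11.209859848022461) [0.4362 0.2435]
100 top [361.6 226.5] [ 16  16 202] [ 0.5939 -0.0665]
   rim 361.5 227.2 (24.34990882873535, 24.614917755126953) [ 0.5918 -0.0664]
100 scene [362.5 266.5] [ 18  12 180] [ 0.5945 -0.0673]
   rim 362.5 268.8 (25.723560333251953, 28.919233322143555) [ 0.5906 -0.0742]
50 top [312.2 285.9] [ 13  13 129] [0.4463 0.0364]
   rim 312.4 286.1 (18.726648330688477, 19.37796401977539) [0.4457 0.0357]
50 scene [276.9 255.8] [13  9 95] [0.4467 0.0353]
   rim 277.3 257.8 (19.87443733215332, 21.37481689453125) [0.4449 0.0281]
w50 [ 0.48429181 -0.21402255] [ 0.48480293 -0.21515066]
w500 [ 0.47982732 -0.21368916]
bottle top [ 0.59430802 -0.31016233] knob [ 0.63501708 -0.21881716]
```

View pics/o1.png

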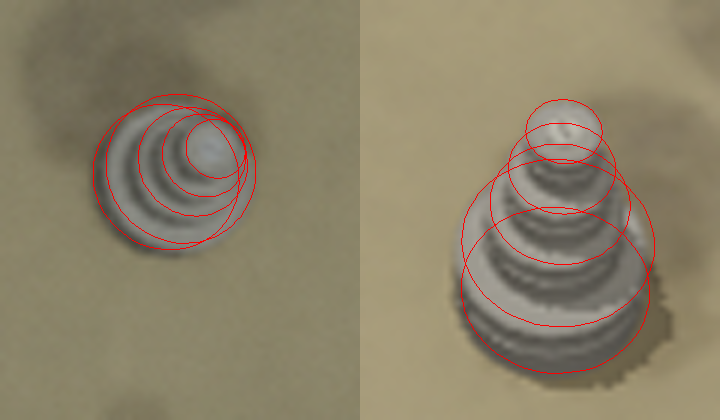

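Both cameras agree to about 1 mm. I'll work out the first move: above the stack, with the tool yawed to line up with the world axes.

```bash
cat >> h.py <<'E'
def go(x,y,z):
    s=ctrl.state(); r=R.from_quat(s["tcp_rot"]); d=r.inv().apply(np.array([x,y,z])-s["tcp_pos"])*1e3
    w=(r.inv()*R.from_quat([1,0,0,0])).as_rotvec(); print("t",s["clock"],"mm",d.round(1),"rot",w.round(3))
E
python3 -c "
from h import *
go(.4845,-.2145,.2)"
```

```text
t 0.1 mm [ 388.9 -264.8   39.1] rot [-0.001  0.     0.33 ]
```

```bash
python3 -m inch '13 -9 0 0 0 0.01;35 -24 0 0 0 0.03;62 -42 0 0 0 0.05;90 -61 0 0 0 0.08;118 -80 0 0 0 0.1;146 -99 0 0 0 0.12;174 -118 5 0 0 0.15;202 -137 10 0 0 0.17;230 -156 15 0 0 0.2;258 -175 20 0 0 0.22;286 -194 25 0 0 0.25;314 -213 30 0 0 0.27;342 -232 35 0 0 0.29;366 -249 39 0 0 0.31;382 -260 39 0 0 0.325;389 -265 39 0 0 0.33;389 -265 39 0 0 0.33;389 -265 39 0 0 0.33;389 -265 39 0 0 0.33' 0.3 20; python3 -c "
from h import *
go(.4845,-.2145,.089)"
```

```text
clock: 1.68
tcp_pos: [0.4837, -0.2164, 0.2005]
tcp_rot: [1.0, -0.001, -0.0, 0.0]
ft_force: [0.9, 0.1, 0.8]
gripper_width: 0.651
grip_force: 0.0
t 1.6833 mm [  0.8  -2.  111.5] rot [ 0.001  0.    -0.002]
```

```bash
python3 -m inch '0.8 -2 15 0 0 0;0.8 -2 40 0 0 0;0.8 -2 65 0 0 0;0.8 -2 85 0 0 0;0.8 -2 98 0 0 0;0.8 -2 106 0 0 0;0.8 -2 110 0 0 0;0.8 -2 111.5 0 0 0;0.8 -2 111.5 0 0 0;0.8 -2 111.5 0 0 0'
python3 - <<'E'
from h import *
go(.4845,-.2145,.089)
out=[]
for n,(u,v) in (("top",(385,225)),("scene",(300,270))):
    crop(viewer.get_image(n),u,v,100,130,4,"x"); out.append(cv2.imread("pics/x.png"))
cv2.imwrite("pics/g1.png",np.hstack(out))
E
```

```text
clock: 2.52
tcp_pos: [0.4859, -0.2131, 0.0899]
tcp_rot: [1.0, -0.0, 0.001, 0.0]
ft_force: [0.1, 1.1, -0.2]
gripper_width: 0.647
grip_force: 0.0
t 2.5167 mm [-1.4  1.4  0.9] rot [ 0.001 -0.001 -0.001]
```

View pics/g1.png

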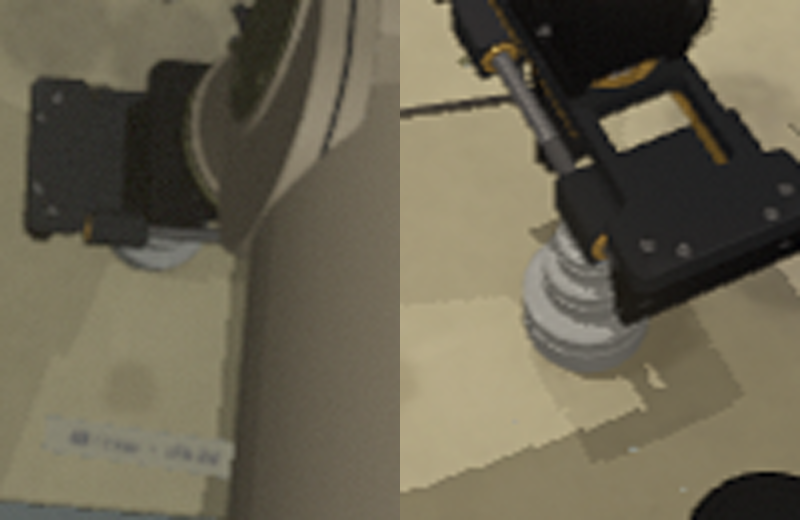

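The picture shows the fingers straddling the top weight, and the stack hasn't been disturbed. Closing now.

```bash
python3 -m inch '0 0 0 0 0 0;0 0 0 0 0 0;0 0 0 0 0 0;0 0 0 0 0 0;0 0 0 0 0 0;0 0 0 0 0 0;0 0 0 0 0 0;0 0 0 0 0 0;0 0 0 0 0 0;0 0 0 0 0 0' -1 15 && python3 -m inch '0 0 -3 0 0 0;0 0 -10 0 0 0;0 0 -22 0 0 0;0 0 -38 0 0 0;0 0 -55 0 0 0;0 0 -66 0 0 0;0 0 -70 0 0 0;0 0 -70 0 0 0;0 0 -70 0 0 0'; python3 -c "
from h import *
go(.4465,.036,.16)"
```

```text
clock: 3.45
tcp_pos: [0.4854, -0.2127, 0.0891]
tcp_rot: [1.0, -0.0, 0.0, 0.0]
ft_force: [0.8, -0.1, 0.1]
gripper_width: 0.233
grip_force: 15.0
clock: 4.2
tcp_pos: [0.4852, -0.2126, 0.1588]
tcp_rot: [1.0, -0.0, -0.0, 0.0]
ft_force: [-0.1, 0.6, -0.7]
gripper_width: 0.232
grip_force: 15.0
t 4.2 mm [ -38.8 -248.6   -1.2] rot [ 0.  0. -0.]
```

```bash
python3 -m inch '-1 -6 0 0 0 0;-3 -18 0 0 0 0;-6 -38 0 0 0 0;-10 -63 0 0 0 0;-14 -90 0 0 0 0;-18 -117 0 0 0 0;-23 -144 0 0 0 0;-27 -171 0 0 0 0;-31 -198 0 0 0 0;-35 -222 0 0 0 0;-37 -238 0 0 0 0;-38.5 -246 0 0 0 0;-38.8 -248.6 0 0 0 0;-38.8 -248.6 0 0 0 0;-38.8 -248.6 0 0 0 0;-38.8 -248.6 0 0 0 0' && python3 -m inch '0 0 15 0 0 0;0 0 35 0 0 0;0 0 55 0 0 0;0 0 70 0 0 0;0 0 80 0 0 0;0 0 85 0 0 0;0 0 85 0 0 0;0 0 85 0 0 0'
python3 - <<'E'
from h import *
go(.4465,.036,.041)
s=ctrl.state(); p=s["tcp_pos"]; b=p[2]-.025
I=viewer.get_image("scene"); 
c=[proj("scene",circ(.4465,.036,.02,.0175)),proj("scene",circ(.4465,.036,.02,.023)),proj("scene",circ(p[0],p[1],b,.0105)),proj("scene",circ(p[0],p[1],b+.018,.0105))]
crop(I,230,200,100,100,4,"a"); crop(I,230,200,100,100,4,"b",c)
cv2.imwrite("pics/p1.png",np.hstack([cv2.imread("pics/a.png"),cv2.imread("pics/b.png")]))
E
```

```text
clock: 5.53
tcp_pos: [0.4467, 0.0349, 0.1589]
tcp_rot: [1.0, -0.001, -0.0, 0.0]
ft_force: [0.2, 0.3, -0.1]
gripper_width: 0.231
grip_force: 15.0
clock: 6.2
tcp_pos: [0.447, 0.0358, 0.0745]
tcp_rot: [1.0, -0.0, 0.0, -0.0]
ft_force: [0.4, -0.2, 0.1]
gripper_width: 0.238
grip_force: 15.0
t 6.2 mm [-0.6 -0.2 33.5] rot [-0.    -0.    -0.001]
```

View pics/p1.png

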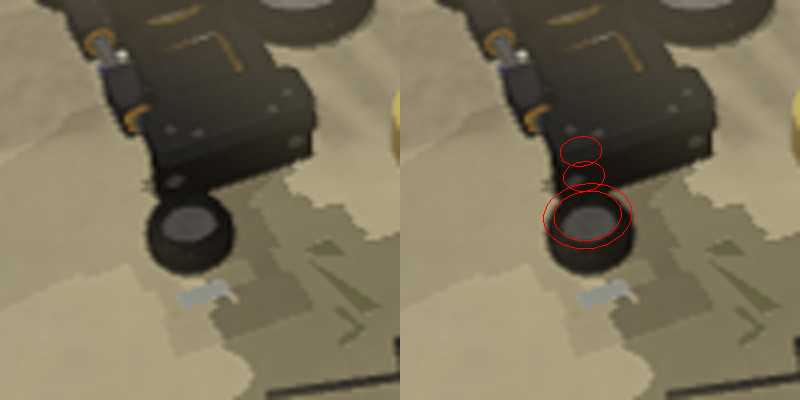

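The case under the gripper sits about 1 px off my overlay, so I'll do a proper silhouette fit for all the cases from the first pictures.

```bash
cat > fit.py <<'E'
from h import *
from scipy.optimize import minimize
def fit(n,I,x,y,rad,h,thr=66,pad=6):
    g=cv2.GaussianBlur(I,(0,0),.5); g=cv2.cvtColor(g,cv2.COLOR_RGB2GRAY)
    P=lambda q:np.vstack([proj(n,circ(*q,0,rad)),proj(n,circ(*q,h,rad))])
    lo=P((x,y)).min(0).astype(int)-pad; hi=P((x,y)).max(0).astype(int)+pad
    m=cv2.inRange(g,0,thr)[lo[1]:hi[1],lo[0]:hi[0]]
    k,l,s,c=cv2.connectedComponentsWithStats(m); j=1+s[1:,4].argmax(); hull=cv2.convexHull(np.argwhere(l==j)[:,::-1].astype(np.int32))
    K=8; M=np.zeros((m.shape[0]*K,m.shape[1]*K),np.uint8); cv2.fillPoly(M,[np.int32((hull+.5)*K)],1); M=cv2.dilate(M,np.ones((K,K)))
    def f(q):
        A=np.zeros_like(M); cv2.fillPoly(A,[cv2.convexHull(np.int32((P(q)-lo+.5)*K))],1); return float((A!=M).sum())/M.sum()
    r=minimize(f,(x,y),method="Nelder-Mead",options=dict(initial_simplex=[(x,y),(x+.004,y),(x,y+.004)],xatol=1e-4,fatol=1e-5)); return r.x.round(4),round(r.fun,3)
if __name__=="__main__":
    T=cv2.imread("pics/top0.png")[:,:,::-1]; S=cv2.imread("pics/scene0.png")[:,:,::-1]
    for k,x,y,r in((50,.4465,.036,.023),(100,.593,-.067,.03),(200,.464,.271,.037),(500,.575,.194,.046)):
        for n,I in(("top",T),("scene",S)): print(k,n,*[fit(n,I,x,y,r,.02,t) for t in(58,66,74)])
E
python3 fit.py
```

```text
50 top (array([0.4452, 0.0355]), np.float64(0.131)) (array([0.4457, 0.0356]), np.float64(0.058)) (array([0.446 , 0.0358]), np.float64(0.035))
50 scene (array([0.4471, 0.0337]), np.float64(0.179)) (array([0.4469, 0.0341]), np.float64(0.151)) (array([0.4465, 0.0331]), np.float64(0.12))
100 top (array([ 0.5917, -0.0667]), np.float64(0.097)) (array([ 0.5926, -0.0669]), np.float64(0.062)) (array([ 0.5926, -0.0666]), np.float64(0.055))
100 scene (array([ 0.5944, -0.0681]), np.float64(0.131)) (array([ 0.5945, -0.0684]), np.float64(0.118)) (array([ 0.5936, -0.0699]), np.float64(0.107))
200 top (array([0.4639, 0.2707]), np.float64(0.075)) (array([0.4641, 0.2707]), np.float64(0.05)) (array([0.4645, 0.271 ]), np.float64(0.034))
200 scene (array([0.3704, 0.3608]), np.float64(1.0)) (array([0.4632, 0.2731]), np.float64(6.653)) (array([0.4644, 0.2721]), np.float64(0.19))
500 top (array([0.575, 0.194]), np.float64(0.062)) (array([0.5753, 0.1941]), np.float64(0.046)) (array([0.5752, 0.1938]), np.float64(0.04))Traceback (most recent call last):
  File "fit.py", line 16, in <module>
    for n,I in(("to
[... 617 characters left out ...]
 cv2.fillPoly(A,[cv2.convexHull(np.int32((P(q)-lo+.5)*K))],1); return float((A!=M).sum())/M.sum()
                                                                 ~^^^
  File "fit.py", line 5, in <lambda>
    P=lambda q:np.vstack([proj(n,circ(*q,0,rad)),proj(n,circ(*q,h,rad))])
                                                 ~~~~^^^^^^^^^^^^^^^^^^
  File "h.py", line 9, in proj
    m,r,e=cam(n); q=(np.atleast_2d(p)-e)@r; return np.c_[q[:,0]/q[:,2]*m["fx"]+m["cx"],q[:,1]/q[:,2]*m["fy"]+m["cy"]]
          ~~~^^^
  File "h.py", line 5, in cam
    m=viewer.camera_model(n); return m, R.from_quat(m["attitude"]).as_matrix(), np.array(m["eye"])
ValueError: time passes only in moves, steps and waits
```

```bash
python3 -m inch '-1 0.5 8 0 0 0;-1 0.5 18 0 0 0;-1 0.5 25 0 0 0;-1 0.5 30 0 0 0;-1 0.5 33 0 0 0;-1 0.5 34.5 0 0 0;-1 0.5 35.5 0 0 0;-1 0.5 35.5 0 0 0;-1 0.5 35.5 0 0 0'
```

```text
clock: 7.0
tcp_pos: [0.4459, 0.0355, 0.0387]
tcp_rot: [1.0, -0.0, 0.0, 0.0]
ft_force: [0.0, -0.7, -0.1]
gripper_width: 0.233
grip_force: 15.0
```

```bash
python3 -m inch '0 0 0 0 0 0;0 0 0 0 0 0;0 0 0 0 0 0;0 0 0 0 0 0;0 0 0 0 0 0;0 0 0 0 0 0' 0.1 && python3 -m inch '0 0 -6 0 0 0;0 0 -18 0 0 0;0 0 -38 0 0 0;0 8 -65 0 0 0;2 25 -90 0 0 0;5 55 -105 0 0 0;10 90 -115 0 0 0;14 120 -120 0 0 0;16 140 -120 0 0 0;16 150 -120 0 0 0;16 150 -120 0 0 0;16 150 -120 0 0 0' 0.5
python3 - <<'E'
from h import *
go(.4815,-.2135,.071)
I=viewer.get_image("scene"); J=viewer.get_image("top")
crop(I,240,220,80,80,5,"a"); crop(J,272,247,80,80,5,"b")
cv2.imwrite("pics/p2.png",np.hstack([cv2.imread("pics/a.png"),cv2.imread("pics/b.png")]))
E
```

```text
clock: 7.5
tcp_pos: [0.4458, 0.0354, 0.0386]
tcp_rot: [1.0, -0.0, 0.0, 0.0]
ft_force: [-0.1, -1.0, 0.2]
gripper_width: 0.53
grip_force: 0.0
clock: 8.5
tcp_pos: [0.4615, -0.1135, 0.1584]
tcp_rot: [1.0, 0.0, -0.0, -0.0]
ft_force: [-0.3, 1.2, -0.4]
gripper_width: 0.753
grip_force: 0.0
t 8.5 mm [ 20.1 100.   87.3] rot [-0.001  0.     0.   ]
```

View pics/p2.png

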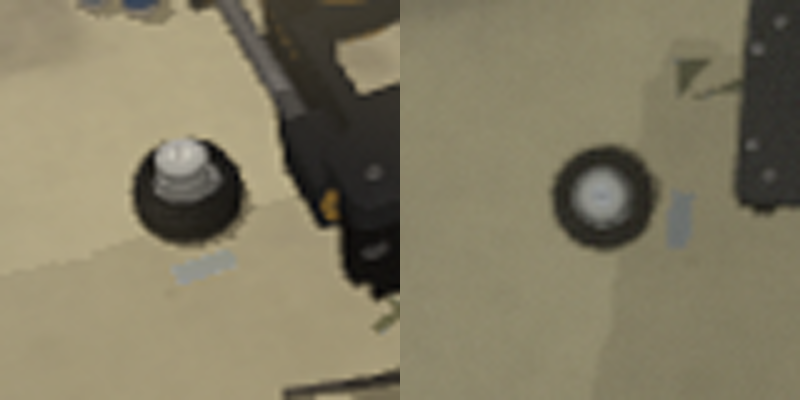

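The 50 g weight is upright and centred in its case. Next I'll check where the rest of the stack is.

Run:
```python
from h import *
out=[]
for n,(u,v) in (("top",(395,245)),("scene",(315,300))):
    I=viewer.get_image(n); crop(I,u,v,60,70,6,"a",[proj(n,circ(.482,-.2135,.064,.015)),proj(n,circ(.482,-.2135,.046,.02)),proj(n,circ(.482,-.2135,.026,.028))]); out.append(cv2.imread("pics/a.png"))
cv2.imwrite("pics/s2.png",np.hstack(out))
```

```text
(no output)
```

View pics/s2.png

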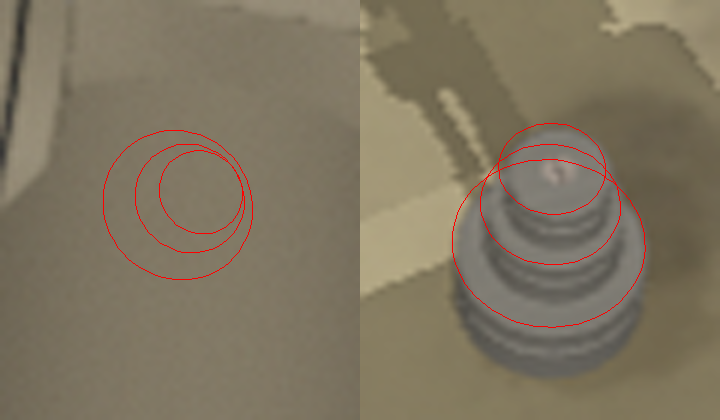

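In the scene view the 100 g weight's top disc sits about 1 mm from the overlay, so I'm aiming at (0.482, -0.215).

```bash
python3 -m inch '2 10 0 0 0 0;6 30 0 0 0 0;12 58 0 0 0 0;17 82 0 0 0 0;20 96 8 0 0 0;20.7 101.5 22 0 0 0;20.7 101.5 42 0 0 0;20.7 101.5 60 0 0 0;20.7 101.5 74 0 0 0;20.7 101.5 82 0 0 0;20.7 101.5 86 0 0 0;20.7 101.5 87 0 0 0;20.7 101.5 87 0 0 0;20.7 101.5 87 0 0 0' && python3 -m inch '0 0 0 0 0 0;0 0 0 0 0 0;0 0 0 0 0 0;0 0 0 0 0 0;0 0 0 0 0 0;0 0 0 0 0 0;0 0 0 0 0 0;0 0 0 0 0 0;0 0 0 0 0 0;0 0 0 0 0 0' -1 18
```

```text
clock: 9.87
tcp_pos: [0.4829, -0.2162, 0.0723]
tcp_rot: [1.0, -0.0, 0.001, 0.0]
ft_force: [0.0, 0.7, -0.0]
gripper_width: 0.751
grip_force: 0.0
clock: 10.7
tcp_pos: [0.4824, -0.216, 0.0716]
tcp_rot: [1.0, -0.0, 0.0, 0.0]
ft_force: [-0.8, 0.6, 1.0]
gripper_width: 0.33
grip_force: 18.0
```

```bash
python3 -m inch '0 0 -3 0 0 0;0 0 -10 0 0 0;0 0 -22 0 0 0;0 0 -38 0 0 0;2 -3 -52 0 0 0;8 -11 -58 0 0 0;20 -27 -60 0 0 0;37 -50 -60 0 0 0;55 -74 -60 0 0 0;73 -98 -60 0 0 0;90 -121 -60 0 0 0;102 -137 -60 0 0 0;109 -146 -60 0 0 0;110.6 -148.5 -60 0 0 0;110.6 -148.5 -52 0 0 0;110.6 -148.5 -40 0 0 0;110.6 -148.5 -25 0 0 0;110.6 -148.5 -12 0 0 0;110.6 -148.5 -5 0 0 0;110.6 -148.5 -5 0 0 0' && python3 -m inch '0 0 0 0 0 0;0 0 0 0 0 0'
python3 - <<'E'
from h import *
go(.593,-.0675,.0393)
E
```

```text
clock: 12.37
tcp_pos: [0.5912, -0.0685, 0.0741]
tcp_rot: [1.0, -0.001, -0.002, -0.0]
ft_force: [-0.0, 0.3, -0.3]
gripper_width: 0.337
grip_force: 18.0
clock: 12.53
tcp_pos: [0.5933, -0.0678, 0.0771]
tcp_rot: [1.0, -0.0, 0.0, 0.0]
ft_force: [0.8, -0.5, -0.3]
gripper_width: 0.338
grip_force: 18.0
t 12.5333 mm [-0.4 -0.3 37.8] rot [ 0.    -0.001 -0.   ]
```

```bash
python3 -m inch '0 0 8 0 0 0;0 0 18 0 0 0;0 0 27 0 0 0;0 0 33 0 0 0;0 0 36 0 0 0;0 0 37.3 0 0 0;0 0 37.3 0 0 0;0 0 37.3 0 0 0' && python3 -m inch '0 0 0 0 0 0;0 0 0 0 0 0;0 0 0 0 0 0;0 0 0 0 0 0;0 0 0 0 0 0;0 0 0 0 0 0' 0.3 && python3 -m inch '0 0 -6 0 0 0;0 0 -18 0 0 0;0 0 -38 0 0 0;-5 8 -60 0 0 0;-18 25 -75 0 0 0;-35 48 -80 0 0 0;-52 70 -80 0 0 0;-62 84 -80 0 0 0;-65 88 -80 0 0 0;-65 88 -80 0 0 0;-65 88 -80 0 0 0' 0.6
python3 - <<'E'
from h import *
go(.4822,-.215,.0516)
out=[]
for n,(u,v) in (("top",(330,195)),("scene",(330,235)),("scene",(315,300))):
    I=viewer.get_image(n); crop(I,u,v,65,70,4,"a",[proj(n,circ(.482,-.2145,.046,.02)),proj(n,circ(.482,-.2145,.026,.028))]); out.append(cv2.imread("pics/a.png"))
cv2.imwrite("pics/s3.png",np.hstack(out))
E
```

```text
clock: 13.2
tcp_pos: [0.5932, -0.0675, 0.0394]
tcp_rot: [1.0, -0.0, 0.0, 0.0]
ft_force: [-0.5, -0.3, -1.3]
gripper_width: 0.335
grip_force: 18.0
clock: 13.7
tcp_pos: [0.593, -0.0676, 0.0393]
tcp_rot: [1.0, -0.0, 0.0, 0.0]
ft_force: [0.3, -0.1, 0.4]
gripper_width: 0.636
grip_force: 0.0
clock: 14.62
tcp_pos: [0.5287, -0.1547, 0.12]
tcp_rot: [1.0, 0.0, 0.001, -0.0]
ft_force: [-0.9, 0.6, -0.4]
gripper_width: 0.8
grip_force: 0.0
t 14.6167 mm [-46.6  60.3  68.4] rot [-0.    -0.001  0.   ]
```

View pics/s3.png

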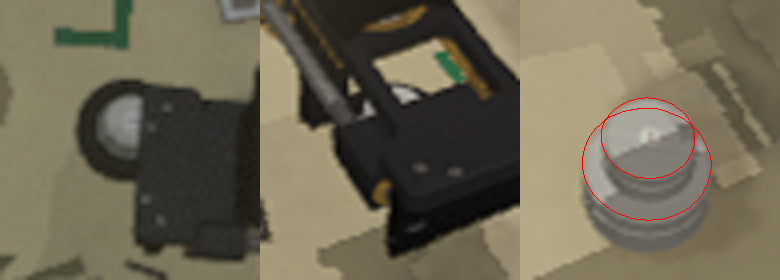

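The 100 g weight shows in its socket, partly hidden by the gripper. The overlay matches the 200 g weight at (0.482, -0.2145).

```bash
python3 -m inch '-4 5 0 0 0 0;-12 16 0 0 0 0;-24 31 0 0 0 0;-36 46 0 0 0 0;-44 56 6 0 0 0;-46.7 59.8 18 0 0 0;-46.7 59.8 36 0 0 0;-46.7 59.8 52 0 0 0;-46.7 59.8 62 0 0 0;-46.7 59.8 67 0 0 0;-46.7 59.8 68.4 0 0 0;-46.7 59.8 68.4 0 0 0;-46.7 59.8 68.4 0 0 0' && python3 -m inch '0 0 0 0 0 0;0 0 0 0 0 0;0 0 0 0 0 0;0 0 0 0 0 0;0 0 0 0 0 0;0 0 0 0 0 0;0 0 0 0 0 0;0 0 0 0 0 0;0 0 0 0 0 0;0 0 0 0 0 0' -1 25; python3 -c "
from h import *
go(.4643,.271,.13)"
```

```text
clock: 15.85
tcp_pos: [0.4818, -0.2153, 0.0514]
tcp_rot: [1.0, 0.0, 0.0, 0.0]
ft_force: [-0.1, 0.3, -0.4]
gripper_width: 0.801
grip_force: 0.0
clock: 16.68
tcp_pos: [0.4813, -0.2153, 0.051]
tcp_rot: [1.0, -0.0, 0.0, 0.0]
ft_force: [-1.1, -0.4, 2.3]
gripper_width: 0.45
grip_force: 25.0
t 16.6833 mm [ -17.1 -486.3  -79.1] rot [ 0. -0. -0.]
```

```bash
python3 -m inch '0 0 -3 0 0 0;0 0 -10 0 0 0;0 0 -22 0 0 0;0 0 -38 0 0 0;0 -3 -55 0 0 0;0 -10 -70 0 0 0;0 -22 -77 0 0 0;-1 -40 -79 0 0 0;-2 -62 -79 0 0 0;-3 -87 -79 0 0 0;-4 -114 -79 0 0 0;-5 -142 -79 0 0 0;-6 -170 -79 0 0 0;-7 -198 -79 0 0 0;-8 -226 -79 0 0 0;-9 -254 -79 0 0 0;-10 -280 -79 0 0 0;-11 -302 -79 0 0 0;-11 -316 -79 0 0 0;-11 -322 -79 0 0 0' && python3 -m inch '0 -6 0 0 0 0;-1 -20 0 0 0 0;-2 -42 0 0 0 0;-3 -68 0 0 0 0;-4 -95 0 0 0 0;-5 -120 0 0 0 0;-6 -142 0 0 0 0;-6 -156 0 0 0 0;-6 -163 0 0 0 0;-6 -164.3 6 0 0 0;-6 -164.3 18 0 0 0;-6 -164.3 32 0 0 0;-6 -164.3 44 0 0 0;-6 -164.3 50 0 0 0;-6 -164.3 50 0 0 0;-6 -164.3 50 0 0 0;-6 -164.3 50 0 0 0'; python3 -c "
from h import *
go(.4643,.271,.0389)"
```

```text
clock: 18.35
tcp_pos: [0.4696, 0.1097, 0.1302]
tcp_rot: [1.0, 0.002, 0.0, -0.0]
ft_force: [0.1, 0.2, -1.9]
gripper_width: 0.451
grip_force: 25.0
clock: 19.77
tcp_pos: [0.4648, 0.2709, 0.0803]
tcp_rot: [1.0, -0.0, 0.0, -0.0]
ft_force: [-0.4, 0.6, -1.2]
gripper_width: 0.447
grip_force: 25.0
t 19.7667 mm [-0.5 -0.1 41.4] rot [-0.    -0.001 -0.   ]
```

```bash
python3 -m inch '-0.5 0 8 0 0 0;-0.5 0 20 0 0 0;-0.5 0 30 0 0 0;-0.5 0 36.5 0 0 0;-0.5 0 39.5 0 0 0;-0.5 0 41 0 0 0;-0.5 0 41 0 0 0;-0.5 0 41 0 0 0' && python3 -m inch '0 0 0 0 0 0;0 0 0 0 0 0;0 0 0 0 0 0;0 0 0 0 0 0;0 0 0 0 0 0;0 0 0 0 0 0' 0.5 && python3 -m inch '0 0 -6 0 0 0;0 0 -18 0 0 0;0 0 -38 0 0 0;0 8 -60 0 0 0;1 28 -78 0 0 0;3 58 -85 0 0 0;5 93 -85 0 0 0;7 128 -85 0 0 0;9 163 -85 0 0 0;11 198 -85 0 0 0;13 233 -85 0 0 0;15 265 -85 0 0 0;16 290 -85 0 0 0;17 305 -85 0 0 0;17 310 -85 0 0 0;17 310 -85 0 0 0;17 310 -85 0 0 0' 1
python3 - <<'E'
from h import *
go(.482,-.2145,.0256)
out=[]
for n,(u,v),c in (("top",(175,235),[]),("top",(330,195),[]),("scene",(315,300),[proj("scene",circ(.482,-.2145,.026,.028)),proj("scene",circ(.482,-.2145,0,.028))])):
    I=viewer.get_image(n); crop(I,u,v,65,70,4,"a",c); out.append(cv2.imread("pics/a.png"))
cv2.imwrite("pics/s4.png",np.hstack(out))
E
```

```text
clock: 20.43
tcp_pos: [0.464, 0.2712, 0.039]
tcp_rot: [1.0, -0.0, 0.0, -0.0]
ft_force: [0.3, 0.4, -1.9]
gripper_width: 0.443
grip_force: 25.0
clock: 20.93
tcp_pos: [0.4639, 0.271, 0.0389]
tcp_rot: [1.0, -0.0, 0.0, 0.0]
ft_force: [-1.0, -0.0, 0.7]
gripper_width: 0.735
grip_force: 0.0
clock: 22.35
tcp_pos: [0.481, -0.0379, 0.1244]
tcp_rot: [1.0, 0.0, 0.0, -0.0]
ft_force: [-0.9, 1.0, 0.6]
gripper_width: 0.999
grip_force: 0.0
t 22.35 mm [  0.9 176.6  98.8] rot [-0.    -0.001  0.001]
```

View pics/s4.png

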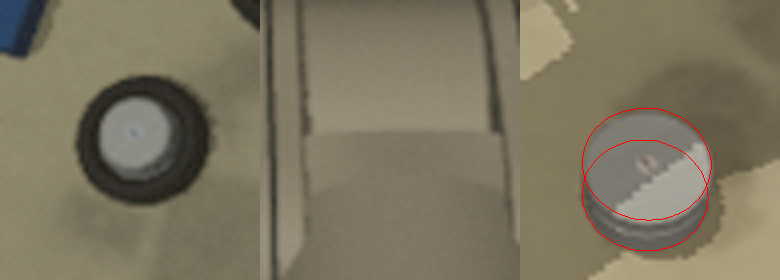

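The 200 g weight is home in its case, and the overlay lies right on the 500 g weight.

```bash
python3 -m inch '0 8 0 0 0 0;0 25 0 0 0 0;0 52 0 0 0 0;0.5 85 0 0 0 0;0.9 118 0 0 0 0;0.9 146 0 0 0 0;0.9 166 0 0 0 0;0.9 175 8 0 0 0;0.9 176.6 22 0 0 0;0.9 176.6 42 0 0 0;0.9 176.6 62 0 0 0;0.9 176.6 80 0 0 0;0.9 176.6 91 0 0 0;0.9 176.6 97 0 0 0;0.9 176.6 98.8 0 0 0;0.9 176.6 98.8 0 0 0;0.9 176.6 98.8 0 0 0' && python3 -m inch '0 0 0 0 0 0;0 0 0 0 0 0;0 0 0 0 0 0;0 0 0 0 0 0;0 0 0 0 0 0;0 0 0 0 0 0;0 0 0 0 0 0;0 0 0 0 0 0;0 0 0 0 0 0;0 0 0 0 0 0' -1 40; python3 -c "
from h import *
go(.5752,.194,.1)"
```

```text
clock: 23.92
tcp_pos: [0.4823, -0.2156, 0.0258]
tcp_rot: [1.0, 0.0, 0.001, 0.0]
ft_force: [0.5, -0.1, 0.0]
gripper_width: 1.001
grip_force: 0.0
clock: 24.75
tcp_pos: [0.4817, -0.2156, 0.0251]
tcp_rot: [1.0, -0.0, 0.0, 0.0]
ft_force: [-0.5, 1.4, 2.4]
gripper_width: 0.633
grip_force: 40.0
t 24.75 mm [  93.4 -409.7  -74.9] rot [ 0. -0. -0.]
```

```bash
python3 -m inch '0 0 -3 0 0 0;0 0 -10 0 0 0;0 0 -22 0 0 0;0 0 -38 0 0 0;0 -3 -56 0 0 0;2 -10 -74 0 0 0;5 -22 -85 0 0 0;9 -40 -90 0 0 0;14 -62 -90 0 0 0;20 -87 -90 0 0 0;26 -113 -90 0 0 0;32 -140 -90 0 0 0;38 -167 -90 0 0 0;44 -194 -90 0 0 0;50 -221 -90 0 0 0;56 -247 -90 0 0 0;62 -270 -90 0 0 0;66 -288 -90 0 0 0;68 -298 -90 0 0 0;69 -302 -90 0 0 0' && python3 -m inch '1 -5 0 0 0 0;4 -17 0 0 0 0;9 -37 0 0 0 0;14 -60 0 0 0 0;19 -82 0 0 0 0;23 -98 0 0 0 0;24.4 -106 0 0 0 0;24.4 -107.7 6 0 0 0;24.4 -107.7 18 0 0 0;24.4 -107.7 30 0 0 0;24.4 -107.7 37 0 0 0;24.4 -107.7 40 0 0 0;24.4 -107.7 40 0 0 0;24.4 -107.7 40 0 0 0;24.4 -107.7 40 0 0 0'; python3 -c "
from h import *
go(.5752,.194,.0386)"
```

```text
clock: 26.42
tcp_pos: [0.5504, 0.0888, 0.1153]
tcp_rot: [1.0, 0.001, 0.0, -0.0]
ft_force: [-0.1, -0.2, -5.3]
gripper_width: 0.635
grip_force: 40.0
clock: 27.67
tcp_pos: [0.5755, 0.194, 0.0756]
tcp_rot: [1.0, -0.0, 0.0, -0.0]
ft_force: [0.0, 0.7, -5.0]
gripper_width: 0.632
grip_force: 40.0
t 27.6667 mm [-0.3 -0.  37. ] rot [-0.    -0.001 -0.001]
```

```bash
python3 -m inch '-0.3 0 8 0 0 0;-0.3 0 18 0 0 0;-0.3 0 27 0 0 0;-0.3 0 33 0 0 0;-0.3 0 35.5 0 0 0;-0.3 0 36.8 0 0 0;-0.3 0 36.8 0 0 0;-0.3 0 36.8 0 0 0' && python3 -m inch '0 0 0 0 0 0;0 0 0 0 0 0;0 0 0 0 0 0;0 0 0 0 0 0;0 0 0 0 0 0;0 0 0 0 0 0' 0.9 && python3 -m inch '0 0 -6 0 0 0;0 0 -18 0 0 0;0 0 -38 0 0 0;0 5 -65 0 0 0;0 18 -90 0 0 0;0 40 -110 0 0 0;0 68 -122 0 0 0;-2 98 -125 0 0 0;-4 130 -125 0 0 0;-8 165 -125 0 0 0;-12 200 -125 0 0 0;-16 235 -125 0 0 0;-20 270 -125 0 0 0;-24 305 -125 0 0 0;-27 335 -125 0 0 0;-29 358 -125 0 0 0;-30 370 -125 0 0 0;-30 372 -125 0 0 0;-30 372 -125 0 0 0'
python3 - <<'E'
from h import *
T=viewer.get_image("top"); S=viewer.get_image("scene")
crop(T,120,170,200,140,4,"e1"); crop(S,225,165,180,125,4,"e2")
E
```

```text
clock: 28.33
tcp_pos: [0.5748, 0.1941, 0.0382]
tcp_rot: [1.0, -0.0, 0.0, 0.0]
ft_force: [-1.7, -1.0, -2.0]
gripper_width: 0.637
grip_force: 40.0
clock: 28.83
tcp_pos: [0.575, 0.1941, 0.0384]
tcp_rot: [1.0, -0.0, 0.0, -0.0]
ft_force: [-0.0, 0.3, -1.3]
gripper_width: 0.929
grip_force: 0.0
clock: 30.42
tcp_pos: [0.545, -0.1774, 0.1638]
tcp_rot: [1.0, -0.0, 0.0, -0.0]
ft_force: [-1.3, -0.4, -0.9]
gripper_width: 0.948
grip_force: 0.0
```

View pics/e1.png

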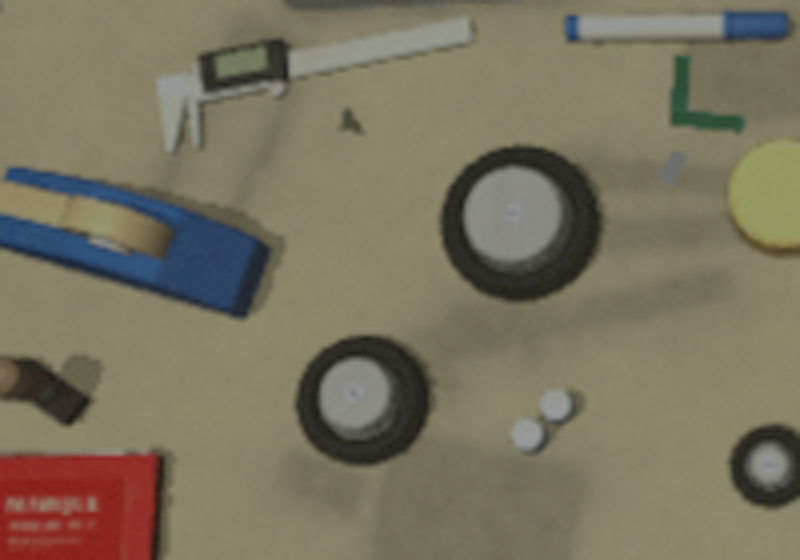

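View pics/e2.png

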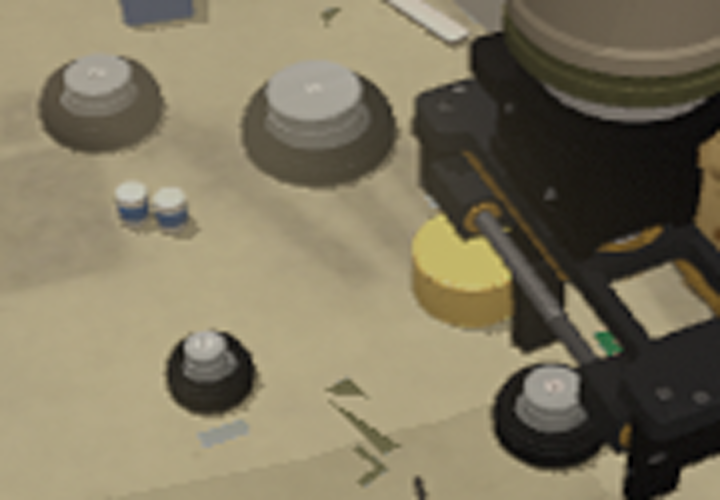

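All four weights stand level in their own sockets: 500 g at about (512,213) and 200 g at (355,395) in the top crop, 50 g at (205,350) and 100 g at (553,387) in the scene crop. The arm is clear of everything.

```bash
python3 -m inch '0 0 0 0 0 0;0 0 0 0 0 0;0 0 0 0 0 0' && python3 -c "
from station import workorder; print(workorder.hand_in())"
```

```text
clock: 30.77
tcp_pos: [0.545, -0.1769, 0.1633]
tcp_rot: [1.0, 0.001, 0.0, -0.0]
ft_force: [0.0, 0.0, -0.4]
gripper_width: 0.947
grip_force: 0.0
the job is handed in; nothing more can be done
None
```

I set all four weights, from the top down, into their own cases and handed the job in at about 31 s; the last pictures show each one upright in its socket, but the hand-in gave no verdict.

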